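Sift the beans out of the walnuts

ROBOT

A 6-joint arm with a two-finger parallel gripper is mounted at the origin on a cart in front of the work surface, level with it; the furniture and walls round the work are solid. World frame = base frame: x ahead of the robot, y to its left, z up, the work surface at z = 0. Lengths are in m, angles in rad, forces in N, time in s.
With the tool pointing down it reaches from about 0.25 to 0.8 m from the base axis. Payload 8.5 kg.
Tool frame: the origin (TCP) lies midway between the tips of the shut fingers; the grasp point (between the pads) lies 19 mm behind it; z points along the fingers, y is the line along which they close (so a half turn about z gives the same grasp; the last joint's range is limited). The gripper opens to 85 mm and grips with 20 to 120 N. Pads are 22 mm wide; open, the fingers measure 114 mm over their backs; the gripper's body (76 mm by 85 mm) begins 54 mm behind the grasp point. The pads swing forward as they close: fully open they stand 13 mm farther back than shut.
Start: joints at [-1.278, 0.238, -0.013, 1.319, 0, 1.571], TCP at [0.152, -0.503, 0.231] pointing down, gripper open.
Joint ranges: [-2.66, 2.66], [-1.03, 1.9], [-1.14, 1.46], [-1.82, 2.27], [-1.45, 1.34], [-3.14, 3.14]. Speed limits (rad/s): [2.22, 2.22, 2.79, 3.14, 3.14, 3.14].

INTERFACE

Orientations are given as a rotation vector (axis times angle).
In Python, from cell import get_state, snapshot, camera_info, sign_off gives the robot as it stands.
- The arm moves only by the tool carry_out, never from a script. Its argument "series" is a list of rows, each a list of 5 numbers: the shift along the world's x, y, z in cm, then the turn about the world's z in degrees, then the opening, from 0 (shut) to 1 (fully open). A call has 1 to 10 rows; each row shifts and turns the commanded pose from where the row before left it; what a row does not reach is not made up. A row lasts 1/8 s, in which the tool goes at most 62.5 mm and 10.7 degrees, less where a joint would pass 70% of its speed; a pose out of reach is approached as far as the arm can. A call is refused whole if a number of a shift passes 6.25 or a number of a turn 10.7, either way. A call with a gripper value outside its range is refused whole. The fingers move at their own pace and stop on an object; "squeeze" is the grip in N (left out, the last holds). Time passes only in rows, so rows that do not move let the fingers close. It gives the time, the measured TCP pose, the force, the opening and the grip force at its end, in the units of the state.
- get_state(): the state, without advancing time (a new reading comes with each control period).
- snapshot(name): name is "side" or "top"; returns the picture (480x640x3 uint8, red, green, blue); there is no depth.
- camera_info(name): a dict with "mtx" (3x3 intrinsics, pixels), "T" (4x4, takes a point from camera to world coordinates). Camera axes: x right, y down, z forward; pixel columns grow to the right and rows downward; lengths in m; the calibration is good to about 2 mm. A picture is of the moment at which its call begins. camera_info takes no time and is no camera call.
- sign_off(): hands the job in; it is judged then, once.
The state is a dict: "clock": time; "joints": joint angles; "qvel": joint speeds; "tau": joint torques, N m; "eef_pos": TCP position; "ee_rot": TCP orientation; "force": force on the tool from outside, world axes, zero at the start; "wrist_torque": the same for the moment, N m; "opening": finger opening in m; "gripper_force": force on a finger pad.
Only numpy, scipy, OpenCV 4.12 (cv2) and the standard library are available. Lean on these libraries where they do the work, as an engineer would, in place of code of your own. Each camera call takes 0.05 s, during which the arm holds its last target. There are 200 camera calls.

TASK

Dried white beans have got in among the walnuts in the slotted metal basket. Pick the basket up, carry it over the steel mixing bowl and shake it level from side to side until all four beans have dropped through the slots into the bowl and only the three walnuts stay in it. Then stand the basket, with the walnuts, upright in the middle of the cork mat and let go; spill nothing, leave the bowl where it stands and leave the other things alone.

Things in the scene. Friction and masses are not known exactly. Their poses are not given: they have to be found in the camera images.
- sieve: Slotted metal sorting basket, loose, about 0.25 kg empty, outside 110 (its x) x 126 (its y) mm, wall rim 52 mm over the ground, on four 10 mm high feet at x +-24, y +-28 mm. Origin: centre of its underside, at the feet; z up. Its slots and its handle bar run along its x.
- sieve_floor (a point): Middle of the basket's floor, top side, 13 mm over the basket's origin; floor 3 mm thick. Two open slots, each 104 mm long (x) and 22 mm wide, centred at y = +27 and -27 mm; flat lands 32 mm wide in the middle, 22 mm along each side wall. Shaken along the basket's y, beans slide off the lands and drop through the slots; walnuts cannot pass.
- sieve_grip (a point): Centre of the basket's wooden handle bar, 92 mm above the basket's origin. The bar lies along the basket's x, straight over the middle of the basket, 116 mm long, 14 mm thick (along the basket's y) and 24 mm high; flat steel uprights at both ends. Grasp it from above across its thickness; 28 mm of air lie under the bar down to the height of the wall rim.
- catch_bowl: Round steel mixing bowl, loose, 0.6 kg, 184 mm across the rim, 62 mm high, base 90 mm across, wall 3 mm. Origin: centre of its underside.
- cork_mat: Rectangular cork mat, 104 (x) x 150 (y) x 6 mm, fixed on the worktop. Origin: centre of its underside (its top is 6 mm above).
- walnut_1: Brown walnut, 38 mm ball, about 18 g, in the basket, resting in a slot. Origin: its centre.
- walnut_2: Brown walnut, 38 mm ball, about 18 g, in the basket, resting in a slot. Origin: its centre.
- walnut_3: Brown walnut, 38 mm ball, about 18 g, in the basket, resting in a slot. Origin: its centre.
- bean_1: Flat round cream-white dried bean (all four are alike), 17 mm across, 7 mm thick, 10 g, at the start lying flat on a land of the basket's floor. Smooth: it slides on the metal at about 0.3 g sideways (friction 0.24 to 0.36). Origin: centre of one flat face (the underside at the start).
- bean_2: Flat round cream-white dried bean (all four are alike), 17 mm across, 7 mm thick, 10 g, at the start lying flat on a land of the basket's floor. Smooth: it slides on the metal at about 0.3 g sideways (friction 0.24 to 0.36). Origin: centre of one flat face (the underside at the start).
- bean_3: Flat round cream-white dried bean (all four are alike), 17 mm across, 7 mm thick, 10 g, at the start lying flat on a land of the basket's floor. Smooth: it slides on the metal at about 0.3 g sideways (friction 0.24 to 0.36). Origin: centre of one flat face (the underside at the start).
- bean_4: Flat round cream-white dried bean (all four are alike), 17 mm across, 7 mm thick, 10 g, at the start lying flat on a land of the basket's floor. Smooth: it slides on the metal at about 0.3 g sideways (friction 0.24 to 0.36). Origin: centre of one flat face (the underside at the start).
- mug: Green mug, 86 x 118 x 96 mm, loose bystander. Origin: centre of its underside.
- tumbler: Clear glass tumbler, 79 mm across, 90 mm high, loose bystander. Origin: centre of its underside.
- scourer: Ball of steel wool, 51 mm across, 30 mm high, loose bystander. Origin: centre of its underside.
- little_spoon: Steel teaspoon, 130 mm long, loose bystander before the hob. A cooker hood hangs 0.67 m above the worktop there (left of y = 0.16 m, from x = 0.51 m back): keep wrist and forearm clear of it. Origin: centre of its underside.
- matchbox: Matchbox, 36 x 56 x 16 mm, loose bystander at the right. A wire dish rack with hoops up to 0.42 m high stands there (right of y = -0.42 m, from x = 0.49 m back). Origin: centre of its underside.

How it is judged:
On the way, in this order (a step that is already met when the one before it is completed fails the run):
1. the basket is held over the bowl, above its rim, with all beans and walnuts still in it (horizontal distance between sieve and catch_bowl below 0.07 m and height (world z) of sieve above 0.055 m and z of bean_1 in the frame of sieve between 0.008 and 0.06 m and x of bean_1 in the frame of sieve between -0.056 and 0.056 m and y of bean_1 in the frame of sieve between -0.062 and 0.062 m and z of bean_2 in the frame of sieve between 0.008 and 0.06 m and x of bean_2 in the frame of sieve between -0.056 and 0.056 m and y of bean_2 in the frame of sieve between -0.062 and 0.062 m and z of bean_3 in the frame of sieve between 0.008 and 0.06 m and x of bean_3 in the frame of sieve between -0.056 and 0.056 m and y of bean_3 in the frame of sieve between -0.062 and 0.062 m and z of bean_4 in the frame of sieve between 0.008 and 0.06 m and x of bean_4 in the frame of sieve between -0.056 and 0.056 m and y of bean_4 in the frame of sieve between -0.062 and 0.062 m and z of walnut_1 in the frame of sieve between 0.015 and 0.06 m and x of walnut_1 in the frame of sieve between -0.056 and 0.056 m and y of walnut_1 in the frame of sieve between -0.062 and 0.062 m and z of walnut_2 in the frame of sieve between 0.015 and 0.06 m and x of walnut_2 in the frame of sieve between -0.056 and 0.056 m and y of walnut_2 in the frame of sieve between -0.062 and 0.062 m and z of walnut_3 in the frame of sieve between 0.015 and 0.06 m and x of walnut_3 in the frame of sieve between -0.056 and 0.056 m and y of walnut_3 in the frame of sieve between -0.062 and 0.062 m), for 0.1 s.
2. all four beans lie in the bowl while the basket is still held over it with the walnuts (horizontal distance between sieve and catch_bowl below 0.07 m and height (world z) of sieve above 0.055 m and horizontal distance between each of bean_1, bean_2, bean_3, bean_4 and catch_bowl below 0.09 m and z of bean_1 in the frame of catch_bowl between 0 and 0.045 m and z of bean_2 in the frame of catch_bowl between 0 and 0.045 m and z of bean_3 in the frame of catch_bowl between 0 and 0.045 m and z of bean_4 in the frame of catch_bowl between 0 and 0.045 m and z of walnut_1 in the frame of sieve between 0.015 and 0.06 m and x of walnut_1 in the frame of sieve between -0.056 and 0.056 m and y of walnut_1 in the frame of sieve between -0.062 and 0.062 m and z of walnut_2 in the frame of sieve between 0.015 and 0.06 m and x of walnut_2 in the frame of sieve between -0.056 and 0.056 m and y of walnut_2 in the frame of sieve between -0.062 and 0.062 m and z of walnut_3 in the frame of sieve between 0.015 and 0.06 m and x of walnut_3 in the frame of sieve between -0.056 and 0.056 m and y of walnut_3 in the frame of sieve between -0.062 and 0.062 m), for 0.2 s.
At the end, for the whole second after the job is handed in: The basket stands upright (within about 3 degrees) and still on the cork mat, its centre within 20 mm of the mat's centre, with all three walnuts in it; all four beans lie in the mixing bowl; the bowl stands upright within 30 mm of where it was; the basket is released (horizontal distance between sieve and cork_mat below 0.02 m and angle between each of sieve, catch_bowl's own z axis and vertical below 0.06 rad and height (world z) of sieve between 0.004 and 0.01 m and linear speed of sieve below 0.02 m/s and z of walnut_1 in the frame of sieve between 0.015 and 0.06 m and x of walnut_1 in the frame of sieve between -0.056 and 0.056 m and y of walnut_1 in the frame of sieve between -0.062 and 0.062 m and z of walnut_2 in the frame of sieve between 0.015 and 0.06 m and x of walnut_2 in the frame of sieve between -0.056 and 0.056 m and y of walnut_2 in the frame of sieve between -0.062 and 0.062 m and z of walnut_3 in the frame of sieve between 0.015 and 0.06 m and x of walnut_3 in the frame of sieve between -0.056 and 0.056 m and y of walnut_3 in the frame of sieve between -0.062 and 0.062 m and horizontal distance between each of bean_1, bean_2, bean_3, bean_4 and catch_bowl below 0.09 m and z of bean_1 in the frame of catch_bowl between 0 and 0.045 m and z of bean_2 in the frame of catch_bowl between 0 and 0.045 m and z of bean_3 in the frame of catch_bowl between 0 and 0.045 m and z of bean_4 in the frame of catch_bowl between 0 and 0.045 m and distance of catch_bowl from where it was at the start of the episode below 0.03 m); the robot touches nothing.
It fails at once if the basket is tilted more than about 20 degrees (angle between sieve's own z axis and vertical above 0.35 rad).
It fails at once if the bowl is pushed more than 40 mm or tipped (distance of catch_bowl from where it was at the start of the episode above 0.04 m or angle between catch_bowl's own z axis and vertical above 0.35 rad).
It fails at once if a bystander (mug, tumbler, scourer, teaspoon or matchbox) is moved more than 30 mm (distance of any of mug, tumbler, scourer, little_spoon, matchbox from where it was at the start of the episode above 0.03 m).
It also fails if it takes over 51 s, if anything falls off the work surface, if the arm or the gripper's body presses on something with over 40 N, if the wrist force passes 120 N, or if a joint passes its speed limit or range.

## Working session

There is one attempt and no reset: what is moved stays moved. The work goes in short steps, Python scripts to look and compute and a tool call to move; the robot and the scene stay as the last step left them, time stands still between calls to the robot, and variables do not carry over. Pictures are saved under pics/ and viewed, at most 10 in all, crops included, and the job is handed in when it is done.

Besides the shell and the picture viewer there is one more tool, called after ">>>" as name(argument=value, ...) on one line, values as JSON. carry_out: Moves the arm, as the interface text tells. Its arguments: {"type":"object","properties":{"series":{"type":"array","items":{"type":"array","items":{"type":"number"}}},"squeeze":{"type":"number"}},"required":["series"]}

```bash
mkdir -p pics
python3 - <<'E'
from cell import *
import cv2
for n in("top","side"):
    cv2.imwrite(f"pics/{n}0.png",snapshot(n)[:,:,::-1]); c=camera_info(n); print(c["mtx"],c["T"])
print(get_state())
E
```

```text
[[547.85881455   0.         330.35492521]
 [  0.         547.85881455 236.69356483]
 [  0.           0.           1.        ]] [[-0.08177039 -0.97582816  0.20266475  0.28956144]
 [-0.9966479   0.08058446 -0.0141105  -0.02755047]
 [-0.0025622  -0.20313922 -0.97914651  1.46477704]
 [ 0.          0.          0.          1.        ]]
[[446.5209425    0.         325.06136622]
 [  0.         446.5209425  238.96199527]
 [  0.           0.           1.        ]] [[ 1.04738673e-01 -5.14164221e-01  8.51272556e-01 -6.01144807e-01]
 [-9.94499640e-01 -5.46034826e-02  8.93807918e-02 -1.70834117e-01]
 [ 5.26041007e-04 -8.55951876e-01 -5.17055229e-01  8.03315723e-01]
 [ 0.00000000e+00  0.00000000e+00  0.00000000e+00  1.00000000e+00]]
{'clock': 0.1, 'joints': array([-1.27802276e+00,  2.38695216e-01, -1.41397056e-02,  1.31919697e+00,
        1.14215245e-05,  1.57078198e+00]), 'qvel': array([ 0.00090017, -0.00087564,  0.00263099, -0.00100084,  0.00059435,
       -0.00053783]), 'tau': array([ 5.09282540e-05, -5.39720607e+01,  3.46997738e+01,  1.34263944e-02,
       -5.94327685e-05,  2.36623708e-05]), 'eef_pos': array([ 0.1514197 , -0.50231596,  0.2307671 ]), 'ee_rot': array([-3.10677776e+00, -4.58090652e-01,  2.65230067e-04]), 'force': array([-1.07484412,  0.37186411, -0.68193383]), 'wrist_torque': array([-0.0225227 ,  0.11108852, -0.02602261]), 'gripper_force': 0.0, 'opening': 0.08546017424111366}
```

View pics/top0.png

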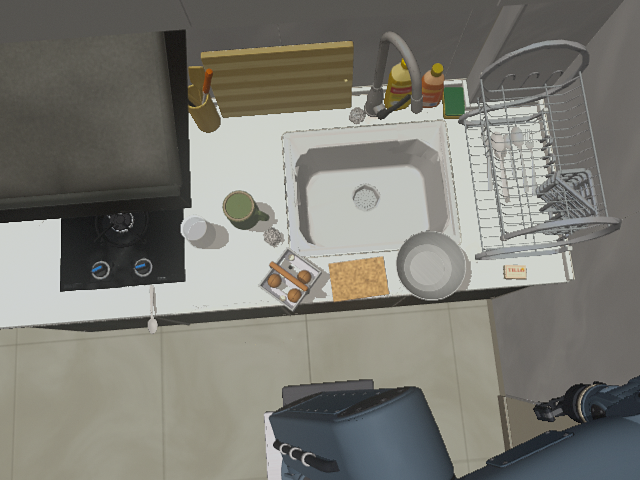

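View pics/side0.png

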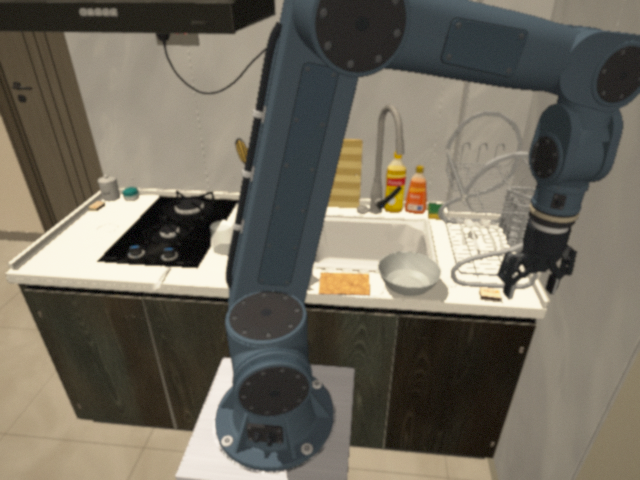

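The top view shows the basket at about (291,280) with its orange bar running diagonally from (272,264) to (309,289). The mat is at (359,279), the bowl at (432,265), the scourer at (273,237) and the mug at (241,208). The arm hides the basket in the side view.

```bash
cat > h.py <<'E'
from cell import *
import cv2,numpy as np
def ray(n,uv,z):
    c=camera_info(n);T=c["T"];d=T[:3,:3]@np.linalg.solve(c["mtx"],[uv[0],uv[1],1.]);o=T[:3,3]
    return o+d*(z-o[2])/d[2]
def proj(n,p):
    c=camera_info(n);T=c["T"];q=c["mtx"]@(T[:3,:3].T@(np.array(p)-T[:3,3]));return q[:2]/q[2]
E
python3 - <<'E'
from h import *
im=cv2.imread("pics/top0.png")
a=cv2.resize(im[240:315,250:350],None,fx=8,fy=8,interpolation=cv2.INTER_CUBIC)
cv2.imwrite("pics/crop0.png",a)
hsv=cv2.cvtColor(im,cv2.COLOR_BGR2HSV)
# mat
for nm,lo,hi,roi in(("mat",(8,90,150),(22,255,255),(325,250,395,305)),("bar",(5,110,120),(22,255,255),(262,255,316,300))):
    x0,y0,x1,y1=roi;m=cv2.inRange(hsv[y0:y1,x0:x1],lo,hi)
    cs,_=cv2.findContours(m,cv2.RETR_EXTERNAL,cv2.CHAIN_APPROX_NONE)
    c=max(cs,key=cv2.contourArea);r=cv2.minAreaRect(c);b=cv2.boxPoints(r)+[x0,y0];z=.006 if nm=="mat" else .104
    P=np.array([ray("top",p,z)[:2] for p in b]);print(nm,b.round(1).tolist(),P.round(4).tolist(),P.mean(0).round(4),[np.linalg.norm(P[i]-P[i-1]).round(4) for i in range(4)],cv2.contourArea(c))
g=cv2.cvtColor(im,cv2.COLOR_BGR2GRAY)
for p in [(397,265),(468,265),(432,231),(432,300)]: print(p,ray("top",p,.062).round(4))
for n,p,z in(("scourer",(273,237),.015),("mug",(241,208),.09),("tumbler",(195,229),.09),("match",(515,271),.016)):print(n,ray("top",p,z).round(3))
E
```

```text
mat [[328.1, 263.7], [383.2, 256.1], [388.4, 293.6], [333.3, 301.2]] [[0.5181, -0.0364], [0.5265, -0.1863], [0.4245, -0.1898], [0.4165, -0.042]] [ 0.4714 -0.1136] [np.float64(0.1017), np.float64(0.1501), np.float64(0.102), np.float64(0.148)] 1995.0
bar [[268.6, 264.9], [271.7, 260.6], [307.8, 286.9], [304.7, 291.2]] [[0.5119, 0.1132], [0.5221, 0.1048], [0.4485, 0.0193], [0.4385, 0.0278]] [0.4803 0.0663] [np.float64(0.1126), np.float64(0.0132), np.float64(0.1128), np.float64(0.0131)] 182.5
(397, 265) [ 0.4912 -0.2134  0.062 ]
(468, 265) [ 0.4761 -0.3963  0.062 ]
(432, 231) [ 0.5732 -0.3144  0.062 ]
(432, 300) [ 0.3941 -0.2928  0.062 ]
scourer [0.602 0.106 0.015]
mug [0.669 0.177 0.09 ]
tumbler [0.623 0.298 0.09 ]
match [ 0.456 -0.531  0.016]
```

View pics/crop0.png

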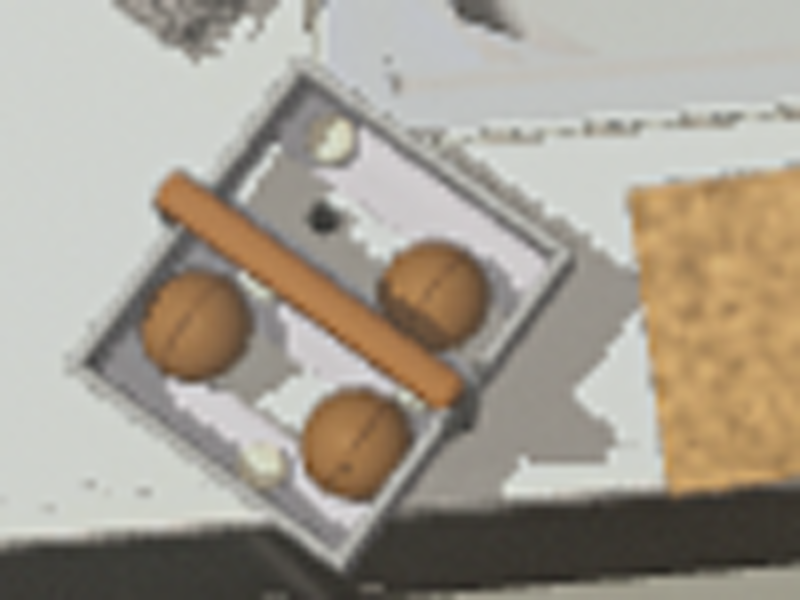

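The crop shows three walnuts, cream beans near crop (333,140) and (262,465), and two more half hidden by the bar. The rim corners are at about (305,65), (570,258), (340,568) and (85,365). I'm starting the approach high above everything.

>>> carry_out(series=[[2.8, 4.8, 0, 3, 1], [2.8, 4.8, 0, 3, 1], [2.8, 4.8, 0, 3, 1], [2.8, 4.8, 0, 3, 1], [2.8, 4.8, 0, 3, 1], [2.8, 4.8, 0, 3, 1], [2.8, 4.8, 0, 3, 1], [2.8, 4.8, 0, 3, 1], [2.8, 4.8, 0, 3, 1], [2.8, 4.8, 0, 3, 1]], squeeze=80)

```text
clock: 1.35
eef_pos: [0.4321, -0.0208, 0.2312]
ee_rot: [2.882, 1.25, -0.0]
force: [0.7, -0.6, 0.4]
opening: 0.0853
gripper_force: 0.0
```

Run:
```python
from h import *
c=np.array([(305,65),(570,258),(340,568),(85,365)])/8+[250,240]
P=np.array([ray("top",p-.44,.052)[:2] for p in c]);print(P.round(4),P.mean(0),[np.linalg.norm(P[i]-P[i-1]).round(4) for i in range(4)])
for i in range(4):d=P[i]-P[i-1];print(np.degrees(np.arctan2(d[1],d[0])))
s=get_state();r=cv2.Rodrigues(s["ee_rot"])[0];print(s["eef_pos"],np.degrees(np.arctan2(r[1,1],r[0,1])),s["joints"])
```

```text
[[ 0.5618  0.0661]
 [ 0.4911 -0.0156]
 [ 0.3974  0.0657]
 [ 0.4692  0.1435]] [0.47989549 0.06491612] [np.float64(0.1207), np.float64(0.108), np.float64(0.124), np.float64(0.1059)]
-39.89690574329282
-130.91216609249534
139.07504176712933
47.27845357969532
[ 0.43208636 -0.02076721  0.2312196 ] -43.11133402719538 [-4.79726524e-02  7.98424436e-02 -2.08913506e-01  1.28200451e+00
 -7.47582911e-05  2.27525840e+00]
```

>>> carry_out(series=[[1.6, 2.9, -1, 0.7, 1], [1.6, 2.9, -2, 0.7, 1], [1.6, 2.8, -2, 0.6, 1], [0, 0, -2, 0, 1], [0, 0, -2, 0, 1], [0, 0, -2, 0, 1], [0, 0, -2, 0, 1], [0, 0, -2, 0, 1], [0, 0, -0.6, 0, 1], [0, 0, 0, 0, 1]])

```text
clock: 2.6
eef_pos: [0.4793, 0.0634, 0.0752]
ee_rot: [-2.861, -1.297, 0.001]
force: [0.5, -0.2, 0.7]
opening: 0.0856
gripper_force: 0.0
```

Run:
```python
from h import *
for n in("top","side"):
    im=snapshot(n)[:,:,::-1].copy();cv2.imwrite(f"pics/{n}1.png",im)
t=cv2.imread("pics/top1.png")[220:320,230:350];s=cv2.imread("pics/side1.png")[200:320,200:344]
cv2.imwrite("pics/c1.png",np.vstack([cv2.resize(t,(480,400)) [:300],cv2.resize(s,(480,300))]))
s=get_state();print(s["eef_pos"],s["force"])
```

```text
[0.4799264  0.06342379 0.07588076] [ 0.4771493  -1.13216075 -0.62014697]
```

View pics/c1.png

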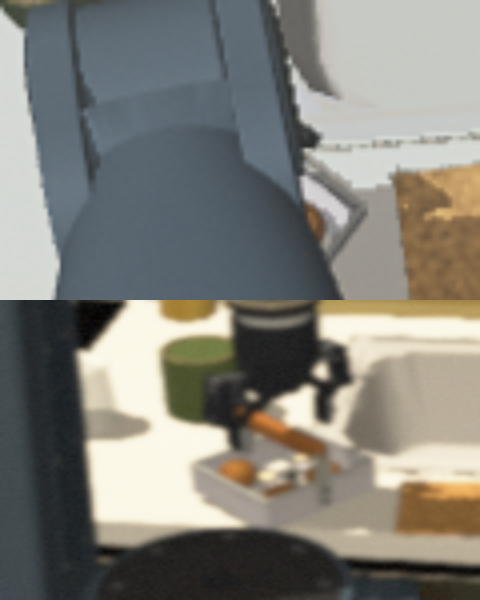

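The side crop shows the bar passing between the open fingers. The bar runs crop (245,415) to (320,450), with a finger on each side. I'll close now.

>>> carry_out(series=[[0, 0.2, -0.1, 0, 0.6], [0, 0, 0, 0, 0.4], [0, 0, 0, 0, 0.25], [0, 0, 0, 0, 0.15], [0, 0, 0, 0, 0], [0, 0, 0, 0, 0], [0, 0, 0, 0, 0], [0, 0, 0, 0, 0]], squeeze=80)

```text
clock: 3.7
eef_pos: [0.4796, 0.0654, 0.0743]
ee_rot: [2.861, 1.297, 0.0]
force: [1.0, -0.8, 1.3]
opening: 0.013
gripper_force: 78.3
```

>>> carry_out(series=[[0, 0, 0.4, 0, 0], [0, 0, 0.8, 0, 0], [0, 0, 1.2, 0, 0], [0, 0, 1.2, 0, 0], [0, 0, 1.2, 0, 0], [0, 0, 1.2, 0, 0], [0, 0, 1.2, 0, 0], [0, 0, 0.8, 0, 0], [0, 0, 0.5, 0, 0], [0, 0, 0, 0, 0]])

```text
clock: 4.95
eef_pos: [0.4796, 0.0654, 0.1594]
ee_rot: [-2.861, -1.297, -0.0]
force: [-0.3, 0.7, -3.7]
opening: 0.0129
gripper_force: 78.0
```

Run:
```python
from h import *
s=get_state();print(s["eef_pos"],s["force"],s["wrist_torque"],s["opening"])
im=snapshot("side")[:,:,::-1];cv2.imwrite("pics/c2.png",cv2.resize(im[200:300,220:344],None,fx=6,fy=6,interpolation=cv2.INTER_CUBIC))
```

```text
[0.47959016 0.06540196 0.15943221] [-0.25954112  0.71397978 -3.72438493] [-0.03803634  0.04105562  0.01418064] 0.012929807789229995
```

View pics/c2.png

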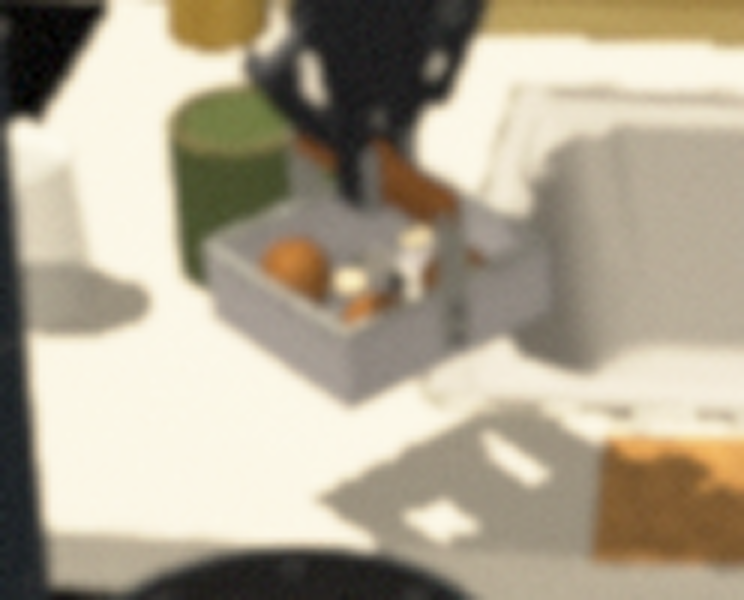

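The side crop shows the basket lifted level, with walnuts and beans still inside and clear shadows of the slots below. Next is a slow carry with a turn.

>>> carry_out(series=[[0, -0.4, 0, -0.7, 0], [0, -0.8, 0, -1.3, 0], [0, -1.2, 0, -2, 0], [0, -1.6, 0, -2.5, 0], [0, -2, 0, -2.5, 0], [0, -2, 0, -2.5, 0], [0, -2, 0, -2.5, 0], [0, -2, 0, -2.5, 0], [0, -2, 0, -2.5, 0], [0, -2, 0, -2.5, 0]])

```text
clock: 6.25
eef_pos: [0.4792, -0.0963, 0.1593]
ee_rot: [3.054, 0.735, -0.0]
force: [-0.1, 0.1, -3.8]
opening: 0.0131
gripper_force: 78.0
```

>>> carry_out(series=[[0.1, -2, 0, -2.5, 0], [0.1, -2, 0, -2.5, 0], [0.1, -2, 0, -2.5, 0], [0.1, -2, 0, -2.5, 0], [0, -2, 0, -2.5, 0], [0, -2, 0, -2.5, 0], [0, -2, 0, -2.5, 0], [0, -2, 0, -2.5, 0], [0, -1.6, 0, -2.5, 0], [0, -1.2, 0, -1.5, 0]])

```text
clock: 7.5
eef_pos: [0.4835, -0.2836, 0.1592]
ee_rot: [-3.14, -0.086, 0.0]
force: [0.8, -0.2, -3.2]
opening: 0.0126
gripper_force: 78.0
```

>>> carry_out(series=[[0, -0.9, 0, -0.5, 0], [0, -0.5, 0, 0, 0], [0, -0.3, 0, 0, 0], [0, 0, 0, 0, 0], [0, 0, 0, 0, 0]])

```text
clock: 8.12
eef_pos: [0.4835, -0.2993, 0.1593]
ee_rot: [-3.14, -0.077, -0.0]
force: [-0.2, -0.8, -3.9]
opening: 0.013
gripper_force: 78.0
```

Run:
```python
from h import *
s=get_state();r=cv2.Rodrigues(s["ee_rot"])[0];print(s["eef_pos"],np.degrees(np.arctan2(r[1,1],r[0,1])),s["force"],s["wrist_torque"],s["joints"])
im=snapshot("side")[:,:,::-1];cv2.imwrite("pics/c3.png",cv2.resize(im[200:320,340:480],None,fx=5,fy=5,interpolation=cv2.INTER_CUBIC))
```

```text
[ 0.48352926 -0.29931758  0.15933307] -87.20088441386486 [-0.20772022 -0.8059548  -3.9095894 ] [ 0.00053915  0.00249429 -0.06435133] [-5.54372420e-01  3.44396085e-01 -4.94564104e-02  1.17703992e+00
  1.48199813e-04  2.53836644e+00]
```

View pics/c3.png

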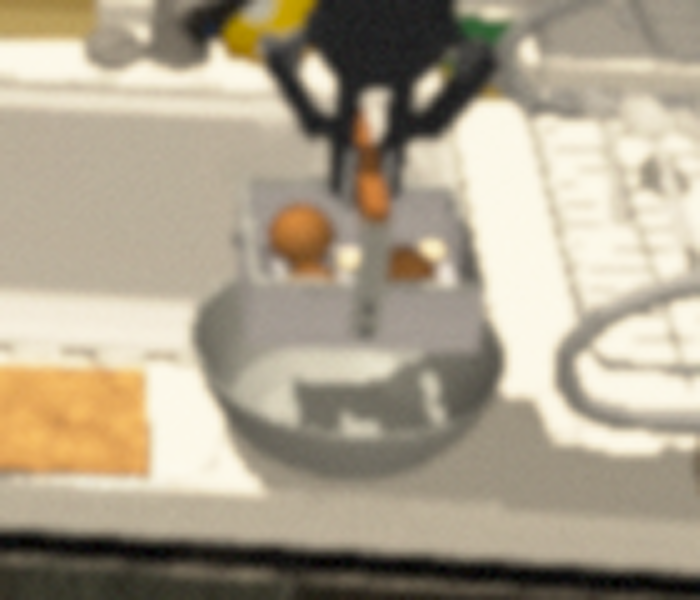

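The crop shows the basket over the bowl with its contents still inside, beans at crop (347,258) and (432,247), and clear slot shadows in the bowl. Now I'll shake along y.

>>> carry_out(series=[[0, 1, 0, 0, 0], [0, -2.5, 0, 0, 0], [0, 2.5, 0, 0, 0], [0, -2.5, 0, 0, 0], [0, 2.5, 0, 0, 0], [0, -2.5, 0, 0, 0], [0, 2.5, 0, 0, 0], [0, -2.5, 0, 0, 0], [0, 1, 0, 0, 0], [0, 0, 0, 0, 0]])

```text
clock: 9.43
eef_pos: [0.4833, -0.3042, 0.1592]
ee_rot: [-3.14, -0.076, 0.001]
force: [0.2, -0.4, -2.9]
opening: 0.0128
gripper_force: 80.0
```

Run:
```python
from h import *
s=get_state();print(s["eef_pos"],s["force"])
im=snapshot("side")[:,:,::-1];cv2.imwrite("pics/c4.png",cv2.resize(im[200:320,340:480],None,fx=5,fy=5,interpolation=cv2.INTER_CUBIC))
```

```text
[ 0.48329941 -0.30415579  0.15920878] [ 0.15545929 -0.38799414 -2.91435348]
```

View pics/c4.png

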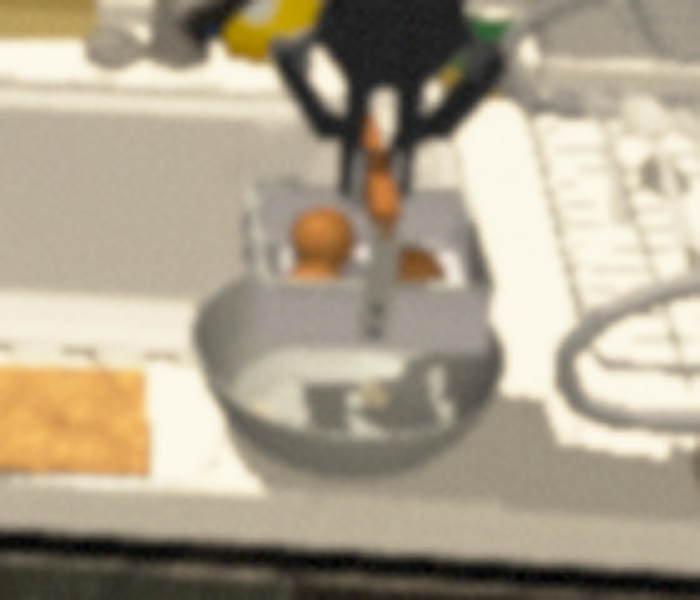

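The crop shows no beans visible in the basket's near part, and one bean in the bowl at (375,393). The walnuts are still in. I'll shake more to make sure.

>>> carry_out(series=[[0, 1.5, 0, 0, 0], [0, -3, 0, 0, 0], [0, 3, 0, 0, 0], [0, -3, 0, 0, 0], [0, 3, 0, 0, 0], [0, -3, 0, 0, 0], [0, 3, 0, 0, 0], [0, -3, 0, 0, 0], [0, 3, 0, 0, 0], [0, -3, 0, 0, 0]])

```text
clock: 10.72
eef_pos: [0.4834, -0.3162, 0.1595]
ee_rot: [-3.139, -0.082, 0.001]
force: [0.2, -1.1, -2.5]
opening: 0.0131
gripper_force: 80.8
```

>>> carry_out(series=[[0, 3, 0, 0, 0], [0, -3, 0, 0, 0], [0, 3, 0, 0, 0], [0, -3, 0, 0, 0], [0, 3, 0, 0, 0], [0, -3, 0, 0, 0], [0, 1.5, 0, 0, 0], [0, 0, 0, 0, 0], [0, 0, 0, 0, 0], [0, 0, 0, 0, 0]])

```text
clock: 11.98
eef_pos: [0.4836, -0.3045, 0.1594]
ee_rot: [3.141, 0.076, 0.0]
force: [0.5, -0.1, -2.9]
opening: 0.0129
gripper_force: 80.9
```

Run:
```python
from h import *
s=get_state();print(s["eef_pos"],s["force"])
im=snapshot("side")[:,:,::-1];t=snapshot("top")[:,:,::-1]
a=cv2.resize(im[200:320,340:480],(700,600),interpolation=cv2.INTER_CUBIC)[130:450]
b=cv2.resize(t[220:310,370:490],(360,270),interpolation=cv2.INTER_CUBIC)
o=np.zeros((590,700,3),np.uint8);o[:320]=a;o[320:,:360]=b;cv2.imwrite("pics/c5.png",o)
print(np.mean([(snapshot("side"),get_state()["force"])[1] for _ in range(8)],0))
```

```text
[ 0.48358857 -0.30448056  0.15937051] [ 0.48637861 -0.11016488 -2.90711775]
[ 0.00513822  0.07788056 -3.11260533]
```

View pics/c5.png

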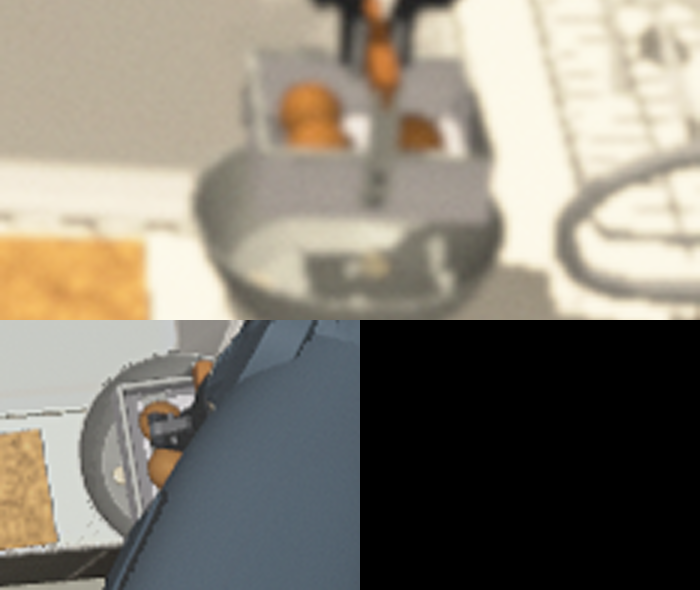

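The crops show three walnuts in the basket and no beans on the visible floor. There is one bean in the bowl at crop (372,265), another at (262,278), and a top-crop bean at (120,475). Measured weight fell by about 0.7 N. I'll carry the basket over the mat, which uncovers the bowl for a count.

>>> carry_out(series=[[0, 0.5, 0, 0, 0], [-0.1, 1, 0, 0, 0], [-0.1, 1.5, 0, 0, 0], [-0.2, 2, 0, 0, 0], [-0.2, 2.5, 0, 0, 0], [-0.2, 2.5, 0, 0, 0], [-0.2, 2.5, 0, 0, 0], [-0.2, 2.5, 0, 0, 0], [0, 2, 0, 0, 0], [0, 1.2, 0, 0, 0]])

```text
clock: 13.72
eef_pos: [0.4711, -0.1208, 0.1595]
ee_rot: [-3.14, -0.078, -0.0]
force: [0.2, 0.1, -3.6]
opening: 0.013
gripper_force: 80.9
```

>>> carry_out(series=[[0, 0.7, 0, 0, 0], [0, 0.2, 0, 0, 0], [0, 0, 0, 0, 0]])

```text
clock: 14.1
eef_pos: [0.4715, -0.1139, 0.1592]
ee_rot: [3.141, 0.076, -0.0]
force: [0.4, 0.2, -4.3]
opening: 0.0128
gripper_force: 80.9
```

Run:
```python
from h import *
s=get_state();print(s["eef_pos"],s["force"])
im=snapshot("side")[:,:,::-1];t=snapshot("top")[:,:,::-1]
a=cv2.resize(im[210:310,300:450],(480,320),interpolation=cv2.INTER_CUBIC)
b=cv2.resize(t[220:310,310:480],(510,270),interpolation=cv2.INTER_CUBIC)
o=np.zeros((590,510,3),np.uint8);o[:320,:480]=a;o[320:]=b;cv2.imwrite("pics/c6.png",o)
```

```text
[ 0.47154434 -0.11385975  0.15924994] [ 0.4336577   0.16241484 -4.3051768 ]
```

View pics/c6.png

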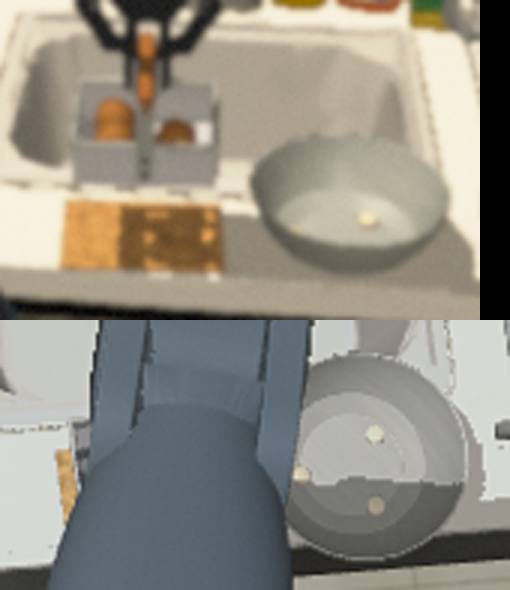

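Three beans show in the bowl in the top crop, at (375,433), (303,473) and (376,505). The bowl's left edge is hidden by the arm. I'll move further left and count by colour.

>>> carry_out(series=[[0, 0.6, 0, 0, 0], [0, 1.2, 0, 0, 0], [0, 1.8, 0, 0, 0], [0, 1.8, 0, 0, 0], [0, 1.2, 0, 0, 0], [0, 0.6, 0, 0, 0], [0, 0, 0, 0, 0]])

```text
clock: 15.08
eef_pos: [0.4716, -0.0412, 0.1593]
ee_rot: [3.141, 0.077, 0.0]
force: [-0.0, -0.3, -2.9]
opening: 0.0128
gripper_force: 80.9
```

```bash
cat > beans.py <<'E'
from h import *
t=snapshot("top")[:,:,::-1].copy();cv2.imwrite("pics/top7.png",t)
s=snapshot("side")[:,:,::-1].copy();cv2.imwrite("pics/side7.png",s)
def blobs(im,roi,n):
    x0,y0,x1,y1=roi;h=im[y0:y1,x0:x1].astype(int);yel=(h[:,:,2]-h[:,:,0])
    m=(yel>14).astype(np.uint8)
    k,l,st,c=cv2.connectedComponentsWithStats(m)
    for i in range(1,k):
        if st[i,4]>=3: print(n,(c[i]+[x0,y0]).round(1),st[i,4],h[l==i].mean(0).round(),ray(n,c[i]+[x0,y0],.01).round(3))
blobs(t,(398,232,468,300),"top");blobs(s,(378,250,442,294),"side")
E
python3 beans.py
```

```text
top [460. 235.] 5 [163. 176. 180.] [ 0.566 -0.399  0.01 ]
top [434.6 257.4] 29 [181. 202. 203.] [ 0.511 -0.323  0.01 ]
top [410.3 271.5] 29 [165. 186. 194.] [ 0.478 -0.254  0.01 ]
top [434.6 281.5] 31 [127. 145. 153.] [ 0.446 -0.315  0.01 ]
side [409.9 270.8] 2681 [143. 161. 168.] [ 0.545 -0.313  0.01 ]
```

Only three beans are in the bowl, so one is probably shielded by a walnut in the basket. I'll go back and shake along x too, then y.

>>> carry_out(series=[[0, -0.6, 0, 0, 0], [0, -1.2, 0, 0, 0], [0.2, -1.8, 0, 0, 0], [0.2, -2.4, 0, 0, 0], [0.2, -2.8, 0, 0, 0], [0.2, -2.8, 0, 0, 0], [0.2, -2.8, 0, 0, 0], [0.2, -2.8, 0, 0, 0], [0, -2.8, 0, 0, 0], [0, -2.4, 0, 0, 0]])

```text
clock: 16.42
eef_pos: [0.4831, -0.2681, 0.1591]
ee_rot: [3.141, 0.074, -0.0]
force: [0.8, 0.3, -2.8]
opening: 0.0125
gripper_force: 80.9
```

>>> carry_out(series=[[0, -1.8, 0, 0, 0], [0, -1.2, 0, 0, 0], [0, -0.6, 0, 0, 0], [0, -0.3, 0, 0, 0], [1, 0, 0, 0, 0], [-2.5, 0, 0, 0, 0], [2.5, 0, 0, 0, 0], [-1, 1.5, 0, 0, 0], [0, -3, 0, 0, 0], [0, 3, 0, 0, 0]])

```text
clock: 17.68
eef_pos: [0.4847, -0.2914, 0.1592]
ee_rot: [3.139, 0.073, 0.002]
force: [-0.5, 0.8, -4.0]
opening: 0.013
gripper_force: 80.9
```

>>> carry_out(series=[[0, -3, 0, 0, 0], [0, 3, 0, 0, 0], [0, -3, 0, 0, 0], [0, 1.5, 0, 0, 0], [-1.2, 0, 0, 0, 0], [2.5, 0, 0, 0, 0], [-2.5, 0, 0, 0, 0], [1.2, 1.5, 0, 0, 0], [0, -3, 0, 0, 0], [0, 3, 0, 0, 0]])

```text
clock: 18.92
eef_pos: [0.4844, -0.2913, 0.1593]
ee_rot: [3.139, 0.072, 0.002]
force: [-0.1, 1.5, -3.4]
opening: 0.0127
gripper_force: 81.0
```

>>> carry_out(series=[[0, -3, 0, 0, 0], [0, 3, 0, 0, 0], [0, -3, 0, 0, 0], [0, 3, 0, 0, 0], [0, -3, 0, 0, 0], [0, 3, 0, 0, 0], [0, -3, 0, 0, 0], [0, 1.5, 0, 0, 0], [0, 0, 0, 0, 0], [0, 0, 0, 0, 0]])

```text
clock: 20.18
eef_pos: [0.4837, -0.3041, 0.1594]
ee_rot: [3.141, 0.077, 0.0]
force: [-0.0, -0.4, -3.0]
opening: 0.0129
gripper_force: 81.0
```

>>> carry_out(series=[[0, 0.6, 0, 0, 0], [0, 1.2, 0, 0, 0], [-0.2, 1.8, 0, 0, 0], [-0.2, 2.4, 0, 0, 0], [-0.2, 2.8, 0, 0, 0], [-0.2, 2.8, 0, 0, 0], [-0.2, 2.8, 0, 0, 0], [-0.2, 2.8, 0, 0, 0], [0, 2.8, 0, 0, 0], [0, 2.4, 0, 0, 0]])

```text
clock: 21.42
eef_pos: [0.4707, -0.0784, 0.1595]
ee_rot: [-3.14, -0.078, -0.0]
force: [-0.1, 0.3, -2.9]
opening: 0.013
gripper_force: 81.0
```

>>> carry_out(series=[[0, 1.8, 0, 0, 0], [0, 1.2, 0, 0, 0], [0, 0.6, 0, 0, 0], [0, 0, 0, 0, 0]])

```text
clock: 21.92
eef_pos: [0.4715, -0.0445, 0.1592]
ee_rot: [3.141, 0.077, -0.0]
force: [0.8, 0.4, -3.3]
opening: 0.0131
gripper_force: 81.0
```

```bash
python3 beans.py; python3 -c "
from h import *
a=cv2.imread('pics/side7.png');p=[proj('side',(x,y,z)) for x in(.42,.53) for y in(-.11,.02) for z in(.09,.14)];print(np.min(p,0),np.max(p,0))"
```

```text
top [460. 235.] 5 [163. 175. 179.] [ 0.566 -0.399  0.01 ]
top [436.9 252.5] 31 [175. 196. 201.] [ 0.524 -0.331  0.01 ]
top [433.8 258.6] 28 [179. 200. 200.] [ 0.508 -0.321  0.01 ]
top [410.2 271.5] 30 [166. 187. 195.] [ 0.478 -0.254  0.01 ]
top [434.5 281.5] 32 [126. 143. 151.] [ 0.446 -0.315  0.01 ]
side [410.  270.7] 2661 [143. 162. 169.] [ 0.545 -0.313  0.01 ]
[294.84773195 230.77775141] [344.68378833 268.48007554]
```

Four bean blobs of about 30 px each are now in the bowl. Next I'll set the basket on the mat.

>>> carry_out(series=[[0, -0.6, 0, 0, 0], [0, -1.2, 0, 0, 0], [0, -1.7, 0, 0, 0], [0, -1.7, 0, 0, 0], [0, -1.2, -0.5, 0, 0], [0, -0.5, -1, 0, 0], [0, 0, -1.5, 0, 0], [0, 0, -1.5, 0, 0], [0, 0, -1.2, 0, 0], [0, 0, -0.8, 0, 0]])

```text
clock: 23.28
eef_pos: [0.4712, -0.1135, 0.0933]
ee_rot: [-3.14, -0.076, 0.001]
force: [0.3, -0.7, -3.3]
opening: 0.0128
gripper_force: 81.0
```

>>> carry_out(series=[[0, 0, -0.5, 0, 0], [0, 0, -0.3, 0, 0], [0, 0, -0.2, 0, 0], [0, 0, -0.2, 0, 0], [0, 0, -0.1, 0, 0], [0, 0, 0, 0, 0], [0, 0, 0, 0, 0]])

```text
clock: 24.15
eef_pos: [0.4716, -0.1136, 0.0814]
ee_rot: [-3.141, -0.076, -0.0]
force: [-1.2, -0.0, -3.5]
opening: 0.0129
gripper_force: 81.0
```

>>> carry_out(series=[[0, 0, -0.1, 0, 0], [0, 0, 0, 0, 0], [0, 0, 0, 0, 0]])

```text
clock: 24.52
eef_pos: [0.4716, -0.1137, 0.0804]
ee_rot: [3.141, 0.076, 0.0]
force: [-0.2, -0.5, -1.9]
opening: 0.0133
gripper_force: 81.2
```

>>> carry_out(series=[[0, 0, -0.05, 0, 0], [0, 0, 0, 0, 0.25], [0, 0, 0, 0, 0.35], [0, 0, 0, 0, 0.5], [0, 0, 0, 0, 0.6], [0, 0, 0, 0, 0.6]], squeeze=20)

```text
clock: 25.28
eef_pos: [0.4715, -0.1136, 0.0798]
ee_rot: [-3.141, -0.076, 0.0]
force: [-0.6, -0.1, -1.0]
opening: 0.0512
gripper_force: 0.0
```

>>> carry_out(series=[[0, 0, 0.5, 0, 0.6], [0, 0, 1, 0, 0.6], [0, 0, 2, 0, 0.6], [0, 0, 3, 0, 0.6], [0, 0, 4, 0, 0.6], [0, 0, 4, 0, 0.6], [0, 0, 2, 0, 0.6], [0, 3, 0, 0, 0.6], [0, 5, 0, 0, 0.6], [0, 6, 0, 0, 0.6]])

```text
clock: 26.52
eef_pos: [0.4716, 0.0252, 0.2457]
ee_rot: [-3.139, -0.082, -0.002]
force: [0.8, 1.0, 0.9]
opening: 0.0516
gripper_force: 0.0
```

>>> carry_out(series=[[-2, 6, 0, 0, 0.6], [-2, 6, 0, 0, 0.6], [-2, 4, 0, 0, 0.6], [0, 0, 0, 0, 0.6], [0, 0, 0, 0, 0.6]])

```text
clock: 27.15
eef_pos: [0.4238, 0.093, 0.2452]
ee_rot: [-3.057, -0.252, 0.01]
force: [0.3, 0.7, 0.1]
opening: 0.051
gripper_force: 0.0
```

```bash
python3 beans.py
python3 - <<'E'
from h import *
t=cv2.imread("pics/top7.png");s=cv2.imread("pics/side7.png")
a=cv2.resize(t[225:310,310:480],(800,400),interpolation=cv2.INTER_CUBIC);b=cv2.resize(s[230:305,290:450],(426,200),interpolation=cv2.INTER_CUBIC)
o=np.zeros((600,800,3),np.uint8);o[:400]=a;o[400:,:426]=b;cv2.imwrite("pics/c8.png",o)
hsv=cv2.cvtColor(t,cv2.COLOR_BGR2HSV)
print(get_state()["force"],get_state()["clock"],proj("top",(.4714,-.1136,.11)))
E
```

```text
top [460. 235.] 5 [163. 176. 180.] [ 0.566 -0.399  0.01 ]
top [437.  252.5] 32 [175. 195. 201.] [ 0.524 -0.331  0.01 ]
top [433.8 258.6] 28 [180. 200. 201.] [ 0.508 -0.321  0.01 ]
top [410.2 271.5] 30 [165. 186. 194.] [ 0.478 -0.254  0.01 ]
top [434.8 281.6] 28 [180. 201. 201.] [ 0.446 -0.316  0.01 ]
side [410.  270.8] 2681 [146. 165. 172.] [ 0.545 -0.313  0.01 ]
side [394. 287.] 3 [79. 89. 95.] [ 0.457 -0.262  0.01 ]
[ 0.39304513 -0.51869021  1.06904222] 27.25 [360.21043828 273.16052551]
```

View pics/c8.png

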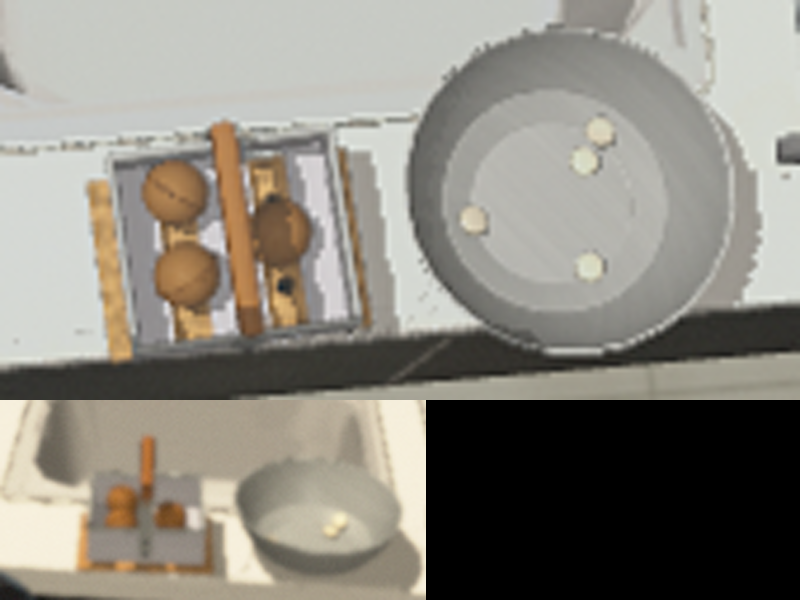

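The view shows the basket standing on the mat with three walnuts and no beans, and four beans in the bowl at crop (600,131), (585,160), (473,220) and (590,266). The arm is clear.

```bash
python3 -c "from cell import *;print(sign_off())"
```

```text
the job is handed in; nothing more can be done
None
```

I handed the job in at about 27 s. In the last pictures all four beans lie in the bowl and the basket, released, stands in the middle of the mat with its three walnuts. The sign-off gave no verdict.

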